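# Hitch the hand rest onto its ball post

### The arm

A 6-joint arm with a two-finger parallel gripper is mounted at the origin on the work surface. World frame = base frame: x ahead of the robot, y to its left, z up, the work surface at z = 0. Lengths are in m, angles in rad, forces in N, time in s.
With the tool pointing down it reaches from about 0.35 to 0.95 m from the base axis. Payload 17.4 kg.
Tool frame: the origin (TCP) lies at the very end of the fingers, on their centre line; the grasp point (between the pads) lies 19 mm behind it; z points along the fingers, y is the direction in which the jaws open and shut (so a half turn about z gives the same grasp; the last joint's range is limited). The gripper opens to 93 mm and grips with 3 to 60 N. Pads are 15 mm wide; open, the fingers measure 128 mm over their backs; the gripper's body (75 mm by 188 mm) begins 65 mm behind the grasp point.
Start: joints at [1.222, 0.116, 1.442, -0, 1.584, -0.038], TCP at [0.206, 0.643, 0.219] pointing down, gripper open.
Joint ranges: [-2.83, 2.83], [-0.83, 2.19], [0.07, 2.5], [-1.14, 4.28], [0.01, 3], [-2.97, 2.97]. Speed limits (rad/s): [1.89, 1.89, 2.22, 3.14, 3.14, 3.14].

### API

Orientations are given as a rotation vector (axis times angle).
In Python, from rig import arm gives the robot as it stands. Calls block until the motion is done:
- arm.move_ptp(position, orientation): joint-space move of the TCP to a pose.
- arm.movel(position, rotation=None, feed=0.15, force_limit=None): straight line of the TCP; rotation=None keeps the orientation; feed is the mean speed in m/s. With force_limit (N) it stops when the force on the tool has changed by that much, and returns True; else False.
- arm.set_joints(angles): joint-space move.
- arm.grip(opening, newtons=None): opening from 0.0 (shut) to 1.0 (fully open); newtons is the grip in N (None keeps the last); returns when the fingers have stopped.
- arm.pause(seconds).
- arm.ik(position, orientation): joint angles nearest the present ones, or None.
- arm.state(): the state.
- arm.capture(name): name is "scene" or "top"; returns the picture (420x560x3 uint8, red, green, blue); there is no depth.
- arm.get_calibration(name): a dict with "vertical_fov" (degrees; the focal length in pixels is half the picture's height over the tangent of half this angle, whatever the lens; pixels are square), "cx", "cy" (the principal point, pixels), "distortion" ([k1, k2, p1, p2, k3] as OpenCV has them; the pictures are not rectified), "eye" and "attitude" of the camera in the world. Camera axes: x right, y down, z forward; pixel columns grow to the right and rows downward; lengths in m; the calibration is good to about 2 mm. A picture is of the moment at which its call begins. get_calibration takes no time and is no camera call.
A pose or a line that the arm cannot do raises arm.PlanningError and nothing moves.
- arm.job_done(): hands the job in, once; it reports no verdict.
Trained networks look in the newest picture that a camera, given by its name, has taken for a name from the list of things; names that differ only in an ending like _2 or _b are one class to them, and where a whole thing is asked for, a point or a joint stands for the part that bears it (a point fixed in the world has none). Each returns a list of dicts, best first, with "score" (0 to 1); they miss things now and then, are a little off and sometimes report something else, mostly with a low value. They report only what shows in the picture. A call takes as long as a camera call. They do not tell look-alikes from the thing itself.
- arm.boxes_of(camera, target): "xyz" ([x, y, z] in m, in world coordinates, good to about 4 mm: the middle of the surface that is visible of it).
The state is a dict: "clock": time; "qpos": joint angles; "joint_vel": joint speeds; "joint_torque": joint torques, N m; "ee_pos": TCP position; "tool_rot": TCP orientation; "force": force on the tool from outside, world axes, zero at the start; "ft_torque": the same for the moment, N m; "grip_width": opening from 0.0 (shut) to 1.0 (fully open).
Only numpy, scipy, OpenCV 4.12 (cv2) and the standard library are available. Lean on these libraries where they do the work, as an engineer would, in place of code of your own. Each camera call takes 0.05 s, during which the arm holds its last target.

### The job

Hitch the decorator's hand rest onto its ball post, so that its bar lies straight across the middle of the scrolled panel with its foot on the bench beyond: raise the coupler's locking handle fully, lower the coupler gently onto the ball (no dropping, no ramming), push it down by feel until it is fully home, then press the handle all the way down to lock it. Do not touch the freshly decorated panel, leave the other things where they stand, and let go of everything at the end.

Things in the scene. Friction and masses are not known exactly. Their poses are not given: they have to be found in the camera images.
- rest: The hand rest, loose, about 0.5 kg, 330 mm long: a bare-metal ball coupler (round domed housing) with a channel-shaped neck and a flat wooden bar on two splayed legs. Origin: the socket's centre, where the ball's centre lies when fully home; the dome's top is 34 mm above it. x runs along the bar to the legs, z up, y to the side of the handle's cross grip. It balances 90 mm along x.
- mouth (a point): Centre of the socket's open rim, 12 mm below the rest's origin. Housing 61 mm across here, mouth 49 mm, narrowing to 43 mm. Inside, sprung pads at +-y grip the ball's sides from about 16 mm short of home; the rest's weight may not carry it past them: getting home takes a steady push of 12 to 22 N on the neck, down to a hard stop. With the handle down a tongue under the mouth bars the ball.
- neck (a point): Middle of the neck, the place to hold it: 75 mm along x and 8 mm above the rest's origin, axes as the rest's. The neck is 34 mm wide across y with upright flat sides 22 mm high centred on this point; its flat top, 11 mm above this point, runs from 66 to 156 mm along the rest's x and can be pushed on. Free from above once the handle is fully raised.
- handle (a joint): The handle's angle, rad: 0 fully down (along the top of the neck, towards the legs: locked), 2.1 fully up (past upright, leaning over the coupler). It stays where it is left; friction about 1.2 N at the grip. Pressing it down draws the tongue in under the ball; if the coupler stands more than about 2 mm short of home the tongue jams on the ball and the handle will not go fully down.
- pivot (a point): The handle's hinge pin, 32 mm along x and 27 mm above the rest's origin, axes as the rest's; the pin lies along y. The handle turns about it, its end rising from the +x side up, over and back towards the coupler.
- grip (a point): Middle of the handle's cross grip, a black round bar 12 mm thick and 46 mm long along y. The bar's axis is 100 mm from the hinge pin; this point is 42 mm to the +y side of the handle's arm (steel, 10 mm wide, 9 mm thick). Axes as the handle's. With the jaws closing across the bar (along the rest's x) it can be pinched from above at any handle angle and turns in the pads.
- foot (a point): The point on the bench midway between the hand rest's two rubber feet, 280 mm along x and 105 mm below the rest's origin; the feet are 50 mm to either side of it along y.
- park_peg: The parking peg, fixed: an upright wooden peg 24 mm thick with a flat top 125 mm above the bench, on a foot 76 mm square and 18 mm high. Origin: on the bench under the peg. The hand rest starts parked level with its socket loosely over this peg, its origin 105 mm high, handle down.
- ball_post: The ball post, bolted to the bench: a 90 mm square dark steel plate, a sleeve with clamp ring up to 58 mm, and an 18 mm steel stem with a 40 mm steel ball. Origin: on the bench, straight below the ball. The stem telescopes and is clamped where its last user left it: the ball's centre is 86 to 124 mm above the bench. That height is not measured; find it by feel or sight.
- panel: The freshly decorated panel: a gilt box-shaped panel with white scroll lines, 130 mm along its x, 90 mm along its y, 45 mm high, fixed on the bench, its centre about 150 mm from the ball post. Origin: centre of its underside; its x points away from the ball post, the way the hitched bar should lie.
- jar: Bystander: a lidded glass jar with a white cap, 62 mm across and 80 mm tall; origin at the centre of its underside.
- can: Bystander: a plain metal can, 54 mm across and 62 mm tall; origin at the centre of its underside.
- squeezer: Bystander: a white squeeze bottle with a pointed nozzle, 44 mm across and 118 mm tall; origin at the centre of its underside.
- mug: Bystander: a white mug, 76 mm across and 78 mm tall, handle at its +y side; origin at the centre of its underside.
- tape: Bystander: a brown ring of tape lying flat, 90 mm across and 24 mm high; origin at the centre of its underside.
- brush: Bystander: a flat brush lying on the bench, about 200 mm long, at the far side of the panel; origin on the bench under the middle of its length.
- spatula: Bystander: a small spatula lying on the bench, 190 mm long; origin on the bench under the middle of its length.
Not all that is in view belongs to the job. What is shaped like the ball_post but blue is not meant. What is shaped like the panel but turquoise is not meant.

How it is judged:
On the way, in this order (a step that is already met when the one before it is completed fails the run):
1. the handle is raised (value of joint handle above 1.7 rad), for 0.2 s.
2. the coupler is down on the ball, its pads gripping, with the handle still raised (horizontal distance between rest and ball_post below 0.004 m and contact force between ball_post and rest above 12 N and value of joint handle above 1.5 rad), for 0.2 s.
At the end, for the whole second after the job is handed in: the coupler is on the ball within 4 mm sideways, its pads gripping (over 12 N); the handle is down within 0.05 rad, which needs the ball fully home; the foot is on the bench beyond the panel, within 50 mm of its centreline; the rest is upright (0.15 rad) and still (horizontal distance between rest and ball_post below 0.004 m and contact force between ball_post and rest above 12 N and value of joint handle below 0.05 rad and y of foot in the frame of panel between -0.05 and 0.05 m and x of foot in the frame of panel above 0.08 m and height (world z) of foot below 0.01 m and angle between rest's own z axis and vertical below 0.15 rad and linear speed of rest below 0.02 m/s); the robot touches nothing.
It fails at once if the coupler is rammed or forced on the ball (contact forces between rest and ball post, of which the pads' own squeeze makes about 30 N, add up to too much) (contact force between ball_post and rest above 50 N).
It fails at once if the coupler drops onto the ball instead of being lowered (horizontal distance between rest and ball_post below 0.012 m and linear speed of rest above 0.25 m/s).
It fails at once if the panel is touched (contact force between anything else and panel above 1 N).
It fails at once if a bystander is moved (distance of any of jar, can, squeezer, mug, tape, brush, spatula from where it was at the start of the episode above 0.02 m).
It also fails if it takes over 72 s, if anything falls off the work surface, if the arm or the gripper's body presses on something with over 40 N, if the wrist force passes 120 N, or if a joint passes its speed limit or range.

## Working session

There is one attempt and no reset: what is moved stays moved. The work goes in short steps, each a Python script; the robot and the scene stay as the last script left them, time stands still between calls to the robot, and variables do not carry over. Pictures are saved under pics/ and viewed, and the job is handed in when it is done.

```bash
ls; mkdir -p pics; python3 - <<'E'
from rig import arm
import cv2
s=arm.state(); print(s['clock'],s['ee_pos'],s['tool_rot'],s['force'],s['grip_width'])
for n in("scene","top"):
    im=arm.capture(n); cv2.imwrite(f"pics/{n}0.png",im[:,:,::-1]); print(n,arm.get_calibration(n))
    for t in ["rest","handle","neck","grip","park_peg","ball_post","panel","jar","can","squeezer","mug","tape","brush","spatula"]:
        r=arm.boxes_of(n,t); print(t,[( [round(float(v),3) for v in d['xyz']],round(d['score'],2)) for d in r[:4]])
print(arm.state()['clock'])
E
```

```text
pics
0.0 [0.20635891 0.64245548 0.21788602] [-4.86200613e-01 -3.10349101e+00  1.86795196e-03] [0.09480783 1.19336296 0.10800712] 1.0008782151321927
scene {'vertical_fov': 49.56225702037149, 'cx': 281.7148506020078, 'cy': 210.16772138269926, 'distortion': array([-0.14242083,  0.        ,  0.        ,  0.        ,  0.        ]), 'eye': array([ 1.07956504, -0.49782664,  0.76164536]), 'attitude': array([-2.12831974, -1.00537443,  0.4206745 ])}
rest [([0.48, 0.007, 0.128], 0.85)]
handle [([0.468, 0.059, 0.138], 0.85)]
neck [([0.475, 0.01, 0.124], 0.67), ([0.414, 0.288, 0.05], 0.25)]
grip []
park_peg [([0.464, 0.154, 0.018], 0.59), ([0.468, 0.061, 0.135], 0.51)]
ball_post [([0.25, 0.265, 0.02], 0.55)]
panel [([0.815, -0.247, 0.043], 0.84), ([0.652, 0.004, 0.042], 0.81)]
jar [([0.73, 0.27, 0.057], 0.56)]
can [([0.417, 0.287, 0.049], 0.55)]
squeezer [([0.565, 0.298, 0.065], 0.68)]
mug [([0.475, -0.329, 0.045], 0.61)]
tape [([0.663, -0.332, 0.023], 0.81), ([0.633, 0.16, 0.013], 0.41)]
brush [([0.769, -0.006, 0.021], 0.93), ([0.475, 0.007, 0.121], 0.53), ([0.461, 0.153, 0.021], 0.19)]
spatula 
[... 404 characters left out ...]
 0.062, 0.14], 0.51)]
neck [([0.465, 0.038, 0.125], 0.84)]
grip [([0.464, 0.057, 0.138], 0.58), ([0.612, 0.157, 0.01], 0.51)]
park_peg [([0.434, 0.149, 0.018], 0.58)]
ball_post [([0.614, 0.16, 0.013], 0.82), ([0.243, 0.27, 0.011], 0.64)]
panel [([0.634, 0.016, 0.044], 0.78), ([0.806, -0.237, 0.042], 0.77), ([0.467, 0.038, 0.122], 0.36)]
jar [([0.709, 0.286, 0.081], 0.84), ([0.468, 0.038, 0.122], 0.48)]
can [([0.402, 0.293, 0.06], 0.93)]
squeezer [([0.552, 0.303, 0.075], 0.52)]
mug [([0.47, -0.334, 0.034], 0.95), ([0.341, -0.302, 0.005], 0.39)]
tape [([0.655, -0.333, 0.02], 0.82)]
brush [([0.767, 0.005, 0.018], 0.91), ([0.466, 0.041, 0.127], 0.47)]
spatula [([0.339, -0.301, 0.002], 0.62)]
1.5
```

View pics/scene0.png

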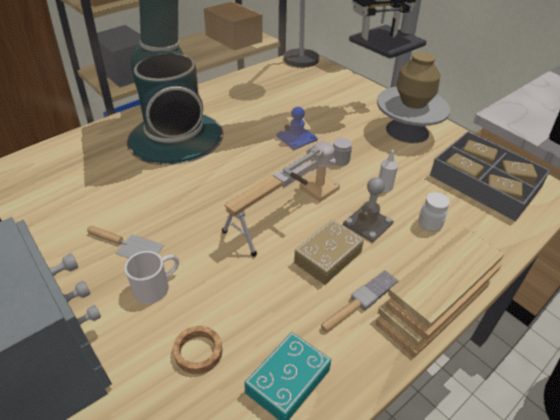

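View pics/top0.png

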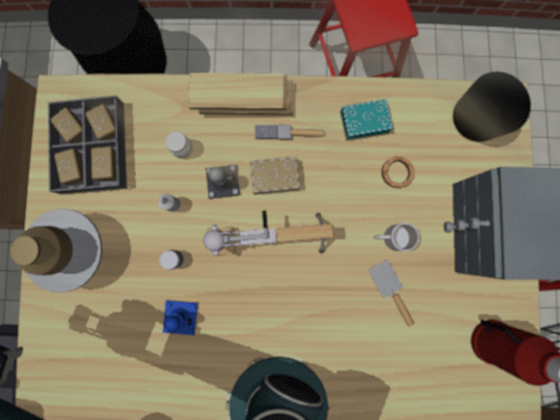

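In the scene view, the coupler on its peg is at (325,155), the dark ball post at (375,195) and the gilt panel at (330,250). The blue post at (297,125) and turquoise panel at (290,375) are decoys.

In the top view, the candidates are:
- **Post:** dark (222,180) or blue (180,318). I choose the dark one.
- **Panel:** gilt (275,175) or turquoise (367,118). I choose the gilt one.
- **Rest:** one only, with the coupler at (213,240), the grip at (265,222) and the bar pointing right.

Next I'll check close crops.

```bash
python3 - <<'E'
import cv2
a=cv2.imread("pics/top0.png")[140:270,190:350]; cv2.imwrite("pics/ctop0.png",cv2.resize(a,None,fx=5,fy=4.6154*1.0834 if 0 else 5,interpolation=cv2.INTER_CUBIC)[:600])
b=cv2.imread("pics/scene0.png")[130:280,215:415]; cv2.imwrite("pics/cscene0.png",cv2.resize(b,None,fx=4,fy=4,interpolation=cv2.INTER_CUBIC))
E
```

```text
(no output)
```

View pics/ctop0.png

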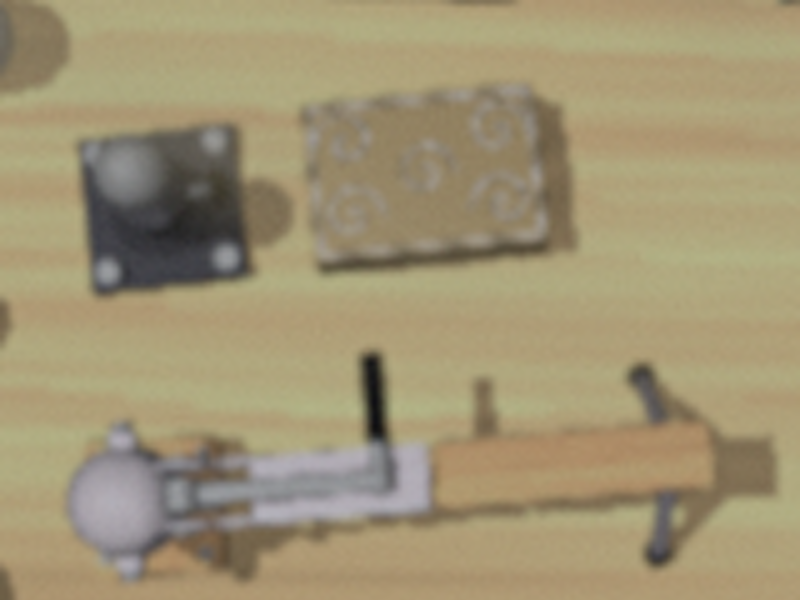

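View pics/cscene0.png

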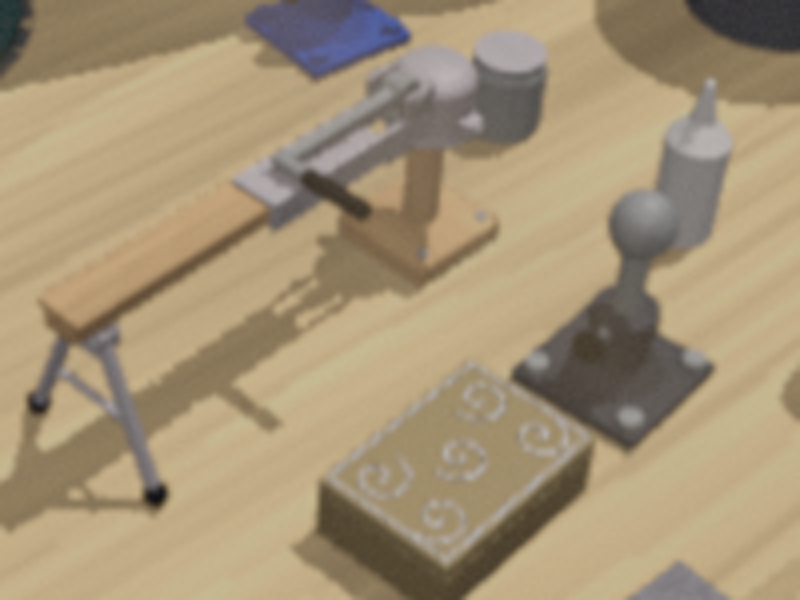

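```bash
cat > h.py <<'E'
import numpy as np, cv2
from scipy.spatial.transform import Rotation as R
from scipy.optimize import least_squares
from rig import arm
cal={n:arm.get_calibration(n) for n in("scene","top")}
def KD(n):
    c=cal[n]; f=210/np.tan(np.radians(c['vertical_fov']/2))
    return np.array([[f,0,c['cx']],[0,f,c['cy']],[0,0,1]]),np.array(c['distortion'],float),R.from_rotvec(c['attitude']).as_matrix(),np.array(c['eye'])
def ray(n,p):
    K,D,A,e=KD(n); q=cv2.undistortPoints(np.array([[p]],float),K,D)[0,0]
    d=A@np.array([q[0],q[1],1]); return e,d/np.linalg.norm(d)
def onz(n,p,z):
    e,d=ray(n,p); return e+d*(z-e[2])/d[2]
def proj(n,X):
    K,D,A,e=KD(n); X=np.atleast_2d(X); rv=cv2.Rodrigues(A.T)[0]
    return cv2.projectPoints(X.astype(float),rv,-A.T@e,K,D)[0][:,0]
def tri(obs):
    M=0;b=0
    for n,p in obs:
        e,d=ray(n,p);P=np.eye(3)-np.outer(d,d);M=M+P;b=b+P@e
    X=np.linalg.solve(M,b); return X,[np.round(proj(n,X)[0]-p,2) for n,p in obs]
def uc(u,v,s,ox,oy): return np.array([(u+.5)/s-.5+ox,(v+.5)/s-.5+oy])
T=lambda u,v:uc(u,v,5,190,140)
S=lambda u,v:uc(u,v,4,215,130)
E
python3 - <<'E'
from h import *
np.set_printoptions(precision=4,suppress=True)
print('ball',tri([('top',T(130,172)),('scene',S(645,224))]))
for z in(0.008,0.012):
  P=np.array([onz('top',T(*p),z)[:2] for p in[(80,142),(235,124),(250,275),(95,293)]]); print('plate',z,P.mean(0),np.linalg.norm(np.roll(P,1,0)-P,axis=1))
P=np.array([onz('top',T(*p),.045)[:2] for p in[(302,105),(530,87),(547,242),(322,265)]]); print('panel top',P.mean(0),np.linalg.norm(np.roll(P,1,0)-P,axis=1)); d=P[1]+P[2]-P[0]-P[3];print(np.degrees(np.arctan2(d[1],d[0])))
P=np.array([onz('scene',S(*p),.045)[:2] for p in[(590,432),(472,362),(325,475),(447,562)]]); print('panel scene',P.mean(0),np.linalg.norm(np.roll(P,1,0)-P,axis=1)); d=P[2]+P[3]-P[0]-P[1];print(np.degrees(np.arctan2(d[1],d[0])))
P=np.array([onz('scene',S(*p),.01)[:2] for p in[(515,375),(713,370)]]); print('plate scene',P.mean(0))
print('dome',tri([('top',T(115,502)),('scene',S(435,97))]))
print('grip near',tri([('top',T(379,447)),('scene',S(307,180))]))
print('grip tip',tri([('top',T(371,354)),('scene',S(364,212))]))
print('foot+',tri([('top',T(640,374)),('scene',S(155,495))]))
print('foot-',tri([('top',T(657,553)),('scene',S(38,403))]))
print('barend',tri([('top',T(712,455)),('scene',S(60,320))]))
E
```

```text
ball (array([0.6222, 0.1707, 0.121 ]), [array([0.04, 0.04]), array([ 0.06, -0.01])])
plate 0.008 [0.6229 0.1688] [0.088  0.0896 0.088  0.0888]
plate 0.012 [0.6222 0.1682] [0.0877 0.0893 0.0877 0.0885]
panel top [0.6375 0.0199] [0.0905 0.1271 0.0876 0.1245]
-83.95307286159571
panel scene [0.6361 0.0215] [0.1265 0.0818 0.1231 0.0853]
-83.21565999393727
plate scene [0.6248 0.1661]
dome (array([0.4522, 0.1738, 0.1107]), [array([0.47, 0.42]), array([ 0.65, -0.05])])
grip near (array([0.4827, 0.0403, 0.13  ]), [array([-0.14, -0.12]), array([-0.2 ,  0.01])])
grip tip (array([0.5282, 0.0439, 0.1341]), [array([0.28, 0.25]), array([ 0.43, -0.02])])
foot+ (array([ 0.5304, -0.1041,  0.0094]), [array([0.47, 0.36]), array([ 0.75, -0.  ])])
foot- (array([ 0.4301, -0.1139,  0.009 ]), [array([0.37, 0.27]), array([0.55, 0.01])])
barend (array([ 0.4814, -0.1281,  0.1197]), [array([-0.19, -0.14]), array([-0.28, -0.01])])
```

The crops confirm the choice: dark steel post and ball at about (0.622, 0.170), ball centre z about 0.121, with the gilt panel beyond it. The parked rest has yaw of about −84° and its origin at about (0.452, 0.170). Next I raise the handle.

```bash
cat >> h.py <<'E'
np.set_printoptions(precision=4,suppress=True)
def restM(yaw,pitch=0): return R.from_euler('ZY',[yaw,pitch]).as_matrix()
def rv(cols): return R.from_matrix(np.array(cols).T).as_rotvec()
def ori_grip(M): # vertical tool, jaws along rest x
    y=-M[:,0].copy(); y[2]=0; y/=np.linalg.norm(y); z=np.array([0,0,-1.]); return rv([np.cross(y,z),y,z])
def ori_neck(M): return rv([-M[:,0],M[:,1],-M[:,2]])
def grip_pt(o,M,th): return o+M@np.array([.032+.1*np.cos(th),.042,.027+.1*np.sin(th)])
def snap(tag,boxes=None):
    out={}
    for n,(x0,y0,x1,y1,s) in (boxes or {'scene':(215,80,415,280,3),'top':(190,140,350,260,5)}).items():
        im=arm.capture(n)[:,:,::-1]; cv2.imwrite(f'pics/{n}_{tag}_full.png',im)
        cv2.imwrite(f'pics/{n}_{tag}.png',cv2.resize(im[y0:y1,x0:x1],None,fx=s,fy=s,interpolation=cv2.INTER_CUBIC))
YAW=np.radians(-84.4); O0=np.array([.452,.170,.105])
def st(): s=arm.state(); print('t%.2f'%s['clock'],s['ee_pos'],'F',np.round(s['force'],2),'M',np.round(s['ft_torque'],2),'g%.3f'%s['grip_width']); return s
E
python3 - <<'E'
from h import *
M=restM(YAW); g=grip_pt(O0,M,0); q=ori_grip(M); print(g)
arm.move_ptp(g+[0,0,.13],q); st()
arm.grip(.5)
arm.movel(g+[0,0,-.019],feed=.2,force_limit=6); st()
snap('pre')
E
```

```text
[0.5067 0.0427 0.132 ]
t3.89 [0.5067 0.0432 0.2619] F [ 0.05  0.6  -0.53] M [0.01 0.03 0.03] g1.000
t5.68 [0.5072 0.0428 0.1142] F [ 0.24  0.18 -0.16] M [ 0.04  0.02 -0.03] g0.501
```

View pics/scene_pre.png

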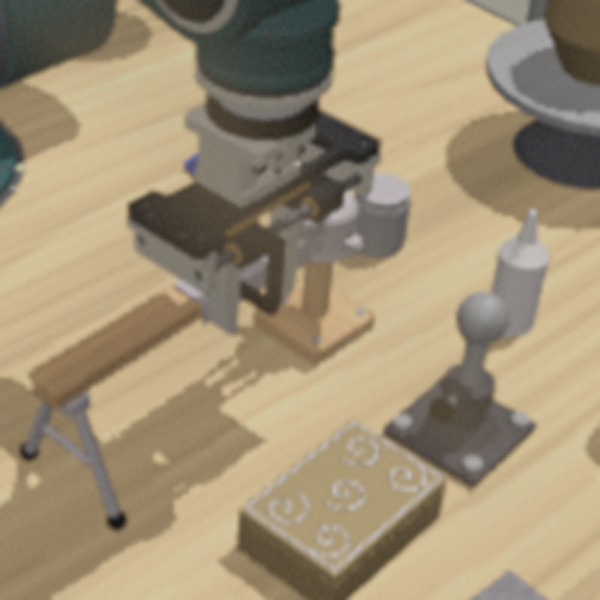

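The fingers straddle the grip (crop about (245,290)) and nothing else has moved. I'll pinch the grip and swing it up the arc.

```bash
python3 - <<'E'
from h import *
M=restM(YAW)
arm.grip(0,12); s=st()
for th in np.linspace(0,2.1,9)[1:]:
    p=grip_pt(O0,M,th)+[0,0,-.019]
    arm.movel(p,feed=.12); s=st()
snap('up')
arm.pause(.1); arm.grip(.4); st(); 
arm.movel(grip_pt(O0,M,2.1)+[0,0,.06],feed=.2)
snap('up2')
E
```

```text
t6.43 [0.5067 0.0427 0.113 ] F [ 0.36 -0.24  1.57] M [ 0.02 -0.04 -0.01] g0.120
t6.80 [0.5069 0.046  0.1395] F [ 2.17 -2.07  2.79] M [-0.41 -0.51 -0.05] g0.127
t7.17 [0.5058 0.0562 0.1633] F [ 3.76 -3.4   2.83] M [-0.28 -0.62 -0.04] g0.120
t7.53 [0.5042 0.0723 0.1842] F [ 3.15 -1.49  2.35] M [-0.13 -0.56 -0.06] g0.125
t7.90 [0.5023 0.0925 0.2   ] F [ 3.92 -3.92  7.32] M [-0.52 -0.57 -0.  ] g0.125
t8.27 [0.5    0.1166 0.2103] F [ 2.59 -2.25 11.4 ] M [-0.45 -0.44 -0.01] g0.123
t8.63 [0.4973 0.1428 0.2135] F [ 1.58  0.23 10.78] M [ 0.16 -0.23  0.01] g0.123
t9.00 [0.4947 0.169  0.2099] F [ 1.24  3.55 10.54] M [ 0.75 -0.15 -0.01] g0.123
t9.37 [0.4922 0.1934 0.1996] F [-0.35  7.19  9.9 ] M [1.29 0.02 0.07] g0.122
t10.21 [0.492  0.1924 0.1992] F [0.71 0.21 1.04] M [ 0.05  0.01 -0.02] g0.400
```

```bash
python3 - <<'E'
import cv2,numpy as np
a=cv2.imread('pics/scene_up2.png');b=cv2.imread('pics/top_up2.png')
print(a.shape,b.shape)
c=np.hstack([cv2.resize(a,(400,400)),cv2.resize(b,(400,300)) if 0 else cv2.copyMakeBorder(cv2.resize(b,(400,300)),0,100,0,0,0)])
cv2.imwrite('pics/up2c.png',c)
E
```

```text
(600, 600, 3) (600, 800, 3)
```

View pics/up2c.png

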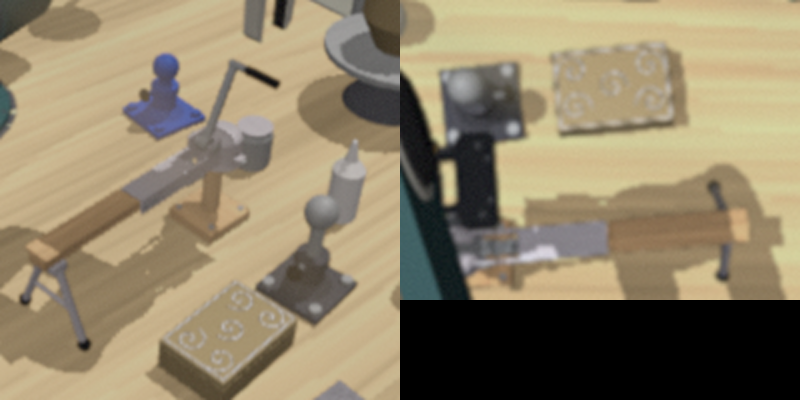

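The handle is fully raised, with the grip at crop (262,75), leaning over the coupler. The rest seems to have slid a few mm along its axis, so I'll move clear and measure it again.

```bash
python3 - <<'E'
from h import *
M=restM(YAW)
arm.movel(grip_pt(O0,M,2.1)+[-.0,0,.1],feed=.25)
arm.move_ptp(np.array([.45,-.2,.36]),ori_neck(M)); arm.grip(1.0)
snap('n',{'scene':(215,80,415,230,4),'top':(190,140,350,260,5)}); st()
E
```

```text
t13.75 [ 0.45 -0.2   0.36] F [-0.34 -0.18  0.32] M [-0.08  0.01  0.05] g0.999
```

View pics/top_n.png

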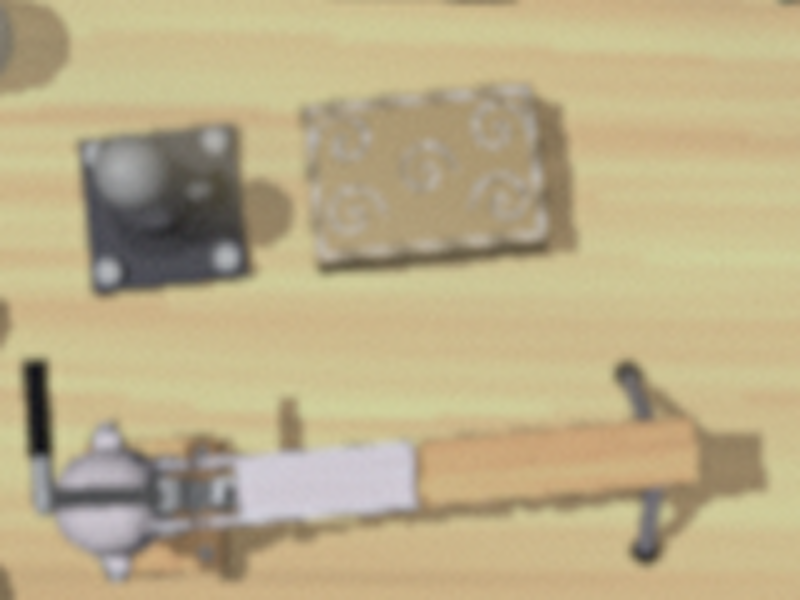

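View pics/scene_n.png

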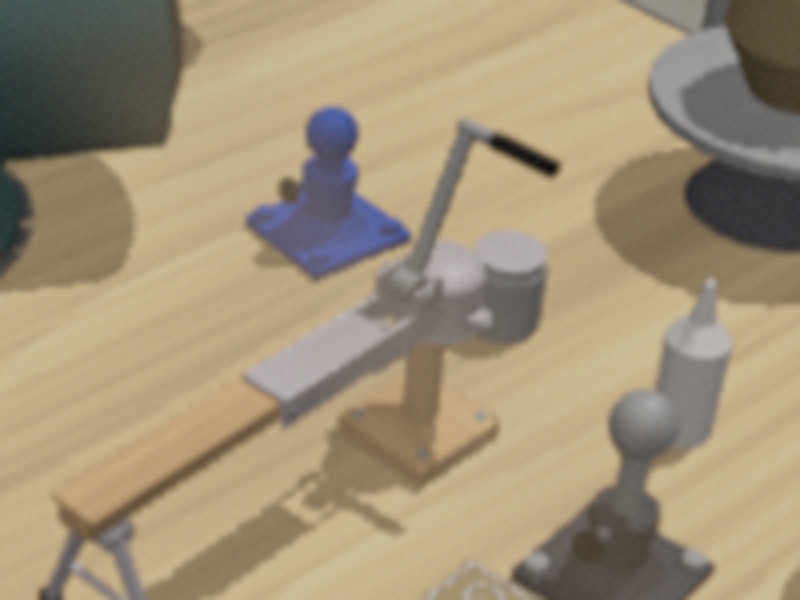

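The handle is up, and the grip shows at top crop (35,405), on the +y side. The rest slid about 7 mm along −x, so its origin is now about (0.452, 0.177) with the yaw unchanged. I'll grasp the neck and lift.

```bash
python3 - <<'E'
from h import *
M=restM(YAW); O1=np.array([.452,.1768,.105]); n=O1+M@np.array([.075,0,.008]); q=ori_neck(M)
arm.move_ptp(n+[0,0,.10],q); st()
arm.movel(n+[0,0,-.019],feed=.15,force_limit=6); st()
arm.grip(0,50); s=st()
arm.movel(n+[0,0,-.019+.015],feed=.08); st()
arm.movel(n+[0,0,-.019+.095],feed=.2); arm.pause(.2); st()
snap('lift',{'scene':(215,60,415,210,4),'top':(190,140,350,260,5)})
E
```

```text
t15.02 [0.4597 0.1015 0.2137] F [ 0.95 -0.37 -0.52] M [-0.02  0.07 -0.01] g0.999
t15.96 [0.4598 0.1021 0.0949] F [-0.11 -0.24 -0.65] M [-0.08  0.04 -0.04] g1.003
t16.92 [0.4594 0.1021 0.094 ] F [ 0.37 -0.06  0.2 ] M [-0.1  -0.05 -0.01] g0.360
t17.26 [0.4595 0.1022 0.1095] F [-0.41  0.27 -5.91] M [-0.03  0.09 -0.  ] g0.359
t18.01 [0.4588 0.1021 0.1874] F [-0.51 -0.38 -6.48] M [0.01 0.04 0.03] g0.362
```

View pics/scene_lift.png

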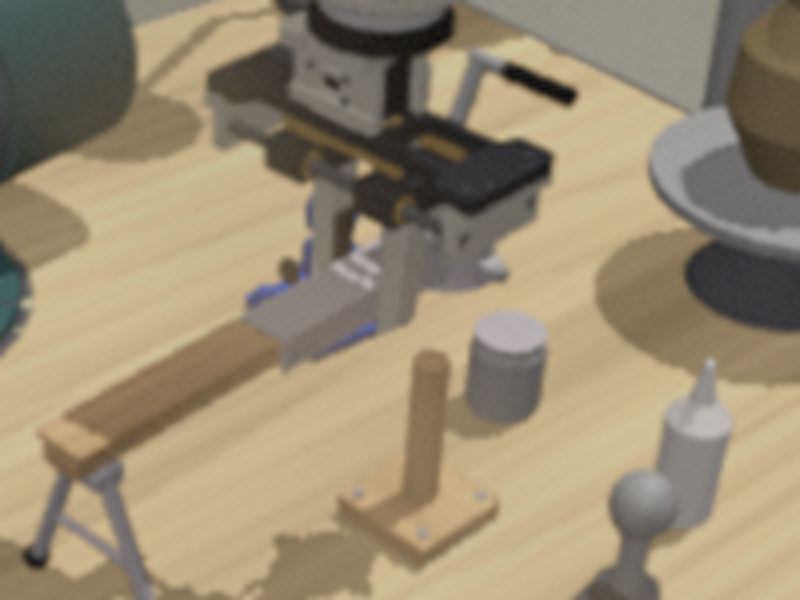

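View pics/top_lift.png

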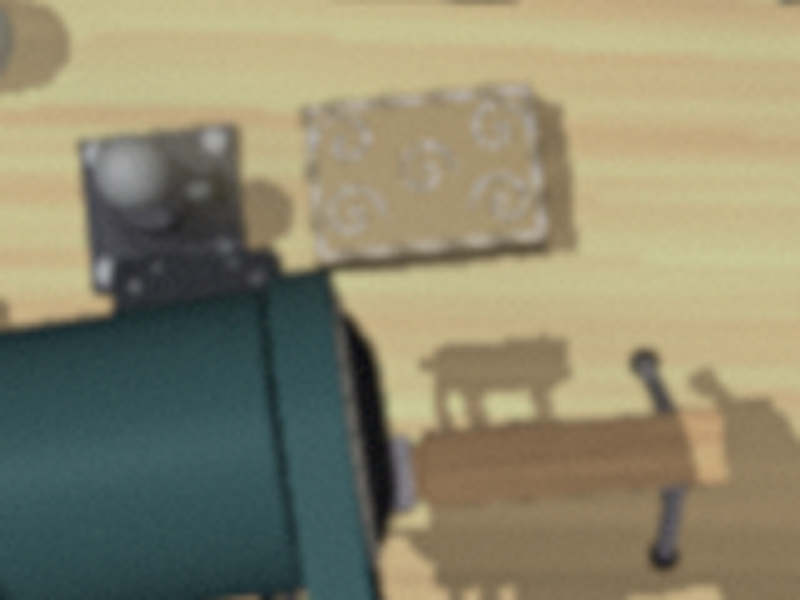

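```bash
python3 - <<'E'
from h import *
S60=lambda u,v:uc(u,v,4,215,60); S80=lambda u,v:uc(u,v,4,215,80)
M=restM(YAW)
def org(P,off): return P-M@np.array(off)
# reference before: start (O est), n, lift
for tag,f1,f2,z in[('start',(640,373),(657,552),.009),('n',(627,372),(645,551),.009),('lift',(643,360),(663,555),.1025)]:
    A=onz('top',T(*f1),z);B=onz('top',T(*f2),z); m=(A+B)/2; d=A-B
    print(tag,'foot',m,'len',np.linalg.norm(d),'yaw',np.degrees(np.arctan2(d[1],d[0]))-90,'org',org(m,[.28,0,-.096]))
for tag,p,z in[('n',S80(263,390),.124),('lift',S60(265,335),.2175)]:
    print(tag,'neckend',org(onz('scene',p,z),[.156,0,.019]))
print('n neck end top',org(onz('top',T(416,475),.124),[.156,0,.019]))
print('n dome',tri([('top',T(102,503)),('scene',S80(452,290))]))
A=tri([('top',T(37,362)),('scene',S80(556,167))]);B=tri([('top',T(40,455)),('scene',S80(493,143))]);print('n grip',A,B)
s=arm.state(); print('tool',s['ee_pos'], 'org from tool if at 75:',org(s['ee_pos']+[0,0,.019],[.075,0,.008]))
E
```

```text
start foot [ 0.4817 -0.1079  0.009 ] len 0.10116089065188989 yaw -84.32338380084522 org [0.4544 0.1708 0.105 ]
n foot [ 0.4822 -0.1008  0.009 ] len 0.1012153867781194 yaw -83.97258974896135 org [0.4549 0.1779 0.105 ]
lift foot [ 0.4804 -0.1004  0.1025] len 0.10097785248128006 yaw -83.9061036534652 org [0.4531 0.1782 0.1985]
n neckend [0.4535 0.1758 0.105 ]
lift neckend [0.4559 0.1735 0.1985]
n neck end top [0.4536 0.1765 0.105 ]
n dome (array([0.4536, 0.1825, 0.1126]), [array([-0.43, -0.4 ]), array([-0.61,  0.05])])
n grip (array([0.5144, 0.1935, 0.2262]), [array([-0.12, -0.12]), array([-0.17,  0.02])]) (array([0.4711, 0.19  , 0.2226]), [array([0.45, 0.42]), array([ 0.61, -0.07])])
tool [0.459  0.1021 0.188 ] org from tool if at 75: [0.4517 0.1768 0.199 ]
```

```bash
cat >> h.py <<'E'
def tcp_for(o,yaw,pitch,nx=.075):
    M=restM(yaw,pitch); return np.array(o)+M@np.array([nx,0,.008-.019]), ori_neck(M)
E
python3 - <<'E'
from h import *
B=np.array([.6215,.1695])
p,q=tcp_for([*B,.199],YAW,.057)
arm.movel(p,q,feed=.15); st()
p,q=tcp_for([*B,.166],YAW,.057)
arm.movel(p,q,feed=.1); arm.pause(.2); st()
snap('hov',{'scene':(300,120,440,240,5),'top':(190,140,350,260,5)})
E
```

```text
t19.39 [0.6283 0.0957 0.1839] F [ 0.11  0.62 -5.93] M [-0.11  0.07 -0.01] g0.363
t20.07 [0.629  0.0956 0.1514] F [-0.06 -0.31 -5.41] M [-0.15  0.07  0.01] g0.363
```

View pics/scene_hov.png

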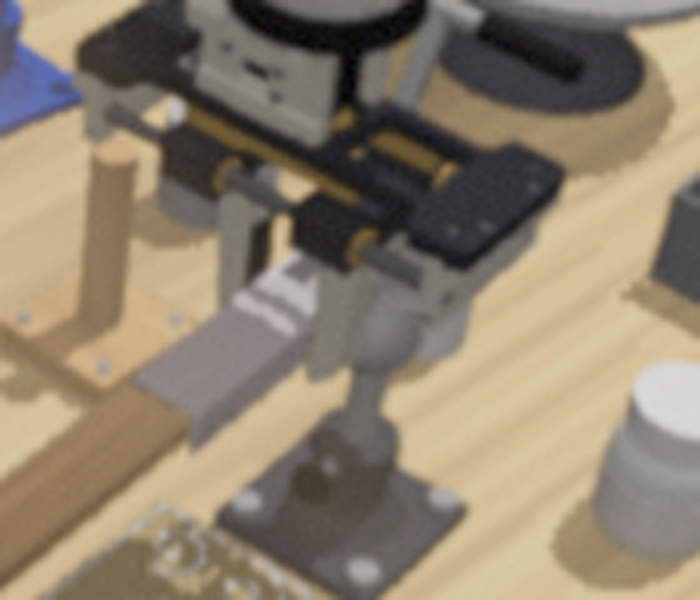

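View pics/top_hov.png

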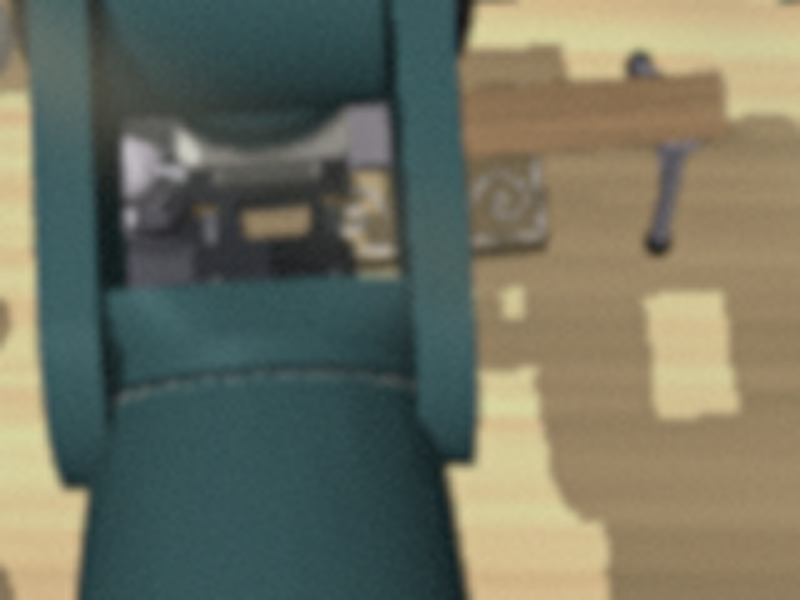

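```bash
python3 - <<'E'
from h import *
im=cv2.imread('pics/scene_hov_full.png')[120:240,300:440]; im=cv2.resize(im,None,fx=5,fy=5,interpolation=cv2.INTER_CUBIC)
def c(P): return ((proj('scene',P)+.5-[300,120])*5-.5)
M=restM(YAW,.057)
t=np.linspace(0,2*np.pi,60)
o=np.array([.6215,.1695,.166])
def dr(P,col): cv2.polylines(im,[c(P).round().astype(int)],True,col,1)
circ=lambda r,z:(o+(M@np.array([r*np.cos(t),r*np.sin(t),0*t+z])).T)
dr(circ(.0305,-.012),(0,0,255)); dr(circ(.0245,-.012),(0,255,255)); dr(circ(.0305,.01),(255,0,0))
e=c(np.array([.6222,.1707,.121]))[0]; cv2.circle(im,tuple(e.round().astype(int)),34*5//4,(0,255,0),1)
for y in(-.017,.017): dr((o+(M@np.array([[.156,y,.019],[.066,y,.019]]).T).T),(255,0,255))
cv2.imwrite('pics/hov_ov.png',im)
E
```

```text
(no output)
```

View pics/hov_ov.png

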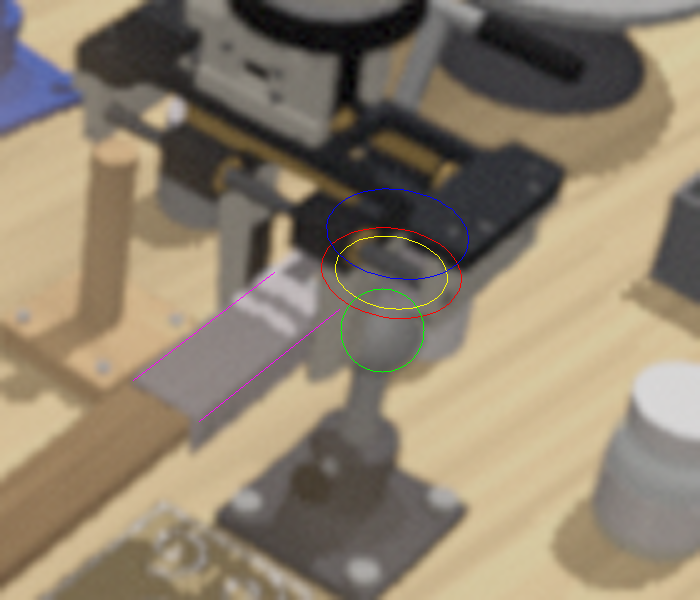

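```bash
python3 - <<'E'
import cv2,numpy as np
a=cv2.imread('pics/scene_hov_full.png')[155:205,345:405]; a=cv2.resize(a,None,fx=12,fy=12,interpolation=cv2.INTER_CUBIC)
a=np.clip((a.astype(float)-60)*1.9,0,255).astype(np.uint8); cv2.imwrite('pics/hovz.png',a)
E
```

```text
(no output)
```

View pics/hovz.png

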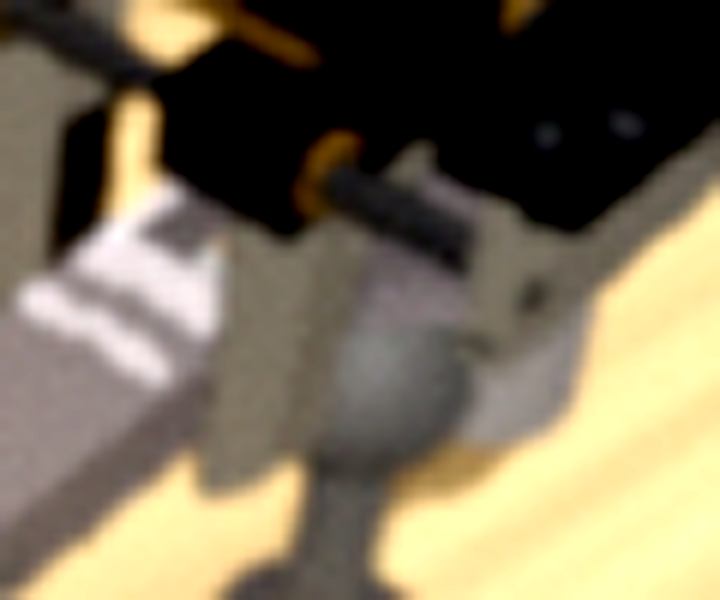

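The light-grey shape right of the ball (crop (520,390)) is the squeezer standing behind it. The coupler patch (410,290) sits over the ball and the neck's end edge matches the predicted overlay. I'll lower slowly by feel.

```bash
python3 - <<'E'
from h import *
B=np.array([.6215,.1695])
for z in (.156,.150,.146,.143,.140):
    p,q=tcp_for([*B,z],YAW,.057)
    hit=arm.movel(p,q,feed=.03,force_limit=5); print(z,hit); s=st()
    if hit: break
snap('low',{'scene':(345,155,405,205,12)})
E
```

```text
0.156 False
t20.66 [0.6287 0.0956 0.1405] F [ 0.82 -0.06 -5.6 ] M [-0.1   0.07  0.05] g0.362
0.15 False
t21.01 [0.6286 0.0956 0.1345] F [-0.4   0.69 -5.7 ] M [-0.09  0.01 -0.07] g0.362
0.146 False
t21.29 [0.6286 0.0956 0.1305] F [-0.2   1.35 -5.4 ] M [-0.07  0.06 -0.02] g0.360
0.143 False
t21.54 [0.6287 0.0956 0.1275] F [ 0.46 -0.56 -6.35] M [-0.14  0.    0.02] g0.362
0.14 False
t21.79 [0.6287 0.0956 0.1245] F [ 0.78 -0.9  -4.27] M [-0.08 -0.04 -0.04] g0.364
```

View pics/scene_low.png

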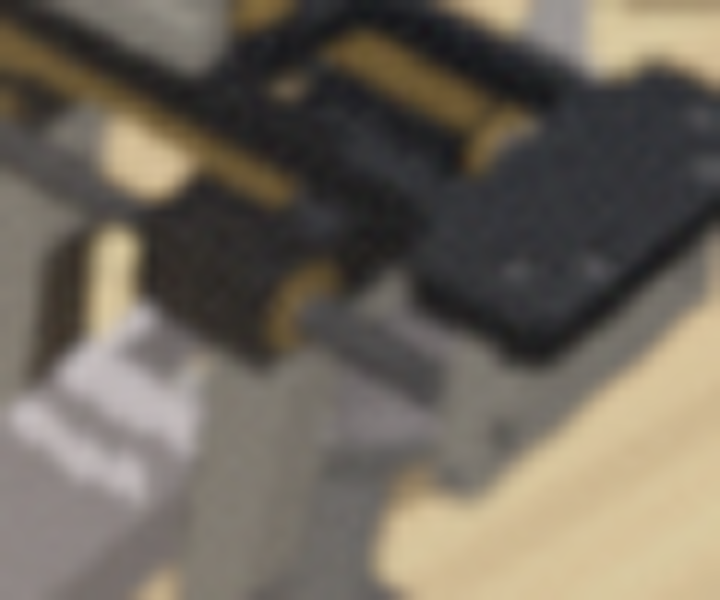

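The ball's upper half is inside the mouth (lower half at about (360,470)) with no contact force. I'll continue until first contact with the pads.

```bash
python3 - <<'E'
from h import *
B=np.array([.6215,.1695])
for z in np.arange(.1385,.126,-.0015):
    p,q=tcp_for([*B,z],YAW,.057)
    hit=arm.movel(p,q,feed=.02,force_limit=6); arm.pause(.1); print('%.4f'%z,hit); s=st()
    if hit or s['force'][2]>0 or np.hypot(*s['force'][:2])>5: break
E
```

```text
0.1385 False
t22.19 [0.6289 0.0956 0.1234] F [ 2.99  0.54 -4.22] M [ 0.12 -0.42 -0.27] g0.362
0.1370 False
t22.54 [0.629  0.0957 0.1217] F [ 6.14  1.68 -5.36] M [ 0.21 -1.06 -0.48] g0.364
```

The ball pushes the coupler toward +x, so I'll shift it that way until the side force balances.

```bash
python3 - <<'E'
from h import *
B=np.array([.6215,.1695]); z=.1375
for dx in (.001,.002,.003):
    p,q=tcp_for([B[0]+dx,B[1],z],YAW,.057)
    arm.movel(p,q,feed=.02); arm.pause(.1); s=st()
    if s['force'][0]<1.0: break
E
```

```text
t22.89 [0.6296 0.0956 0.1222] F [ 0.9   0.86 -4.12] M [ 0.08 -0.26 -0.13] g0.361
```

```bash
python3 - <<'E'
from h import *
b=np.array([.6228,.1697]); z=.1375
while z>.130:
    z-=.001
    p,q=tcp_for([*b,z],YAW,.057)
    hit=arm.movel(p,q,feed=.02,force_limit=7); arm.pause(.1); print('%.4f'%z,b,hit); s=st()
    f=s['force']
    if hit or f[2]>1 : break
    if np.hypot(f[0],f[1])>7: break
    if abs(f[0])>2: b[0]+=.0002*f[0]
    if abs(f[1])>2: b[1]+=.0002*f[1]
E
```

```text
0.1365 [0.6228 0.1697] False
t23.24 [0.63   0.0957 0.1211] F [ 2.74 -0.2  -5.73] M [-0.1  -0.42 -0.25] g0.360
0.1355 [0.6233 0.1697] False
t23.59 [0.6305 0.0958 0.1201] F [ 1.38 -0.3  -5.17] M [-0.18 -0.15 -0.09] g0.362
0.1345 [0.6233 0.1697] False
t23.94 [0.6306 0.0959 0.1194] F [ 0.64  0.94 -2.51] M [ 0.25  0.03 -0.01] g0.359
0.1335 [0.6233 0.1697] False
t24.29 [0.6306 0.0959 0.1184] F [-0.49  1.67  0.41] M [ 0.53  0.13 -0.02] g0.363
0.1325 [0.6233 0.1697] False
t24.64 [0.6306 0.0957 0.1173] F [-0.51 -0.47  0.42] M [0.36 0.17 0.05] g0.362
0.1315 [0.6233 0.1697] False
t24.99 [0.6306 0.0958 0.1162] F [0.52 0.12 1.04] M [0.34 0.05 0.09] g0.364
```

The side forces are balanced and the pads are engaging. I'll keep pushing gently while watching Fz.

```bash
python3 - <<'E'
from h import *
b=np.array([.6233,.1697]); z=.1315
while z>.113:
    z-=.0012
    p,q=tcp_for([*b,z],YAW,.057)
    hit=arm.movel(p,q,feed=.03,force_limit=9); arm.pause(.03); s=arm.state()
    f=s['force']; print('%.4f'%z,hit,'t%.2f'%s['clock'],'z%.4f'%s['ee_pos'][2],f.round(1),s['ft_torque'].round(2))
    if hit or f[2]>9 : break
    if np.hypot(f[0],f[1])>6: break
E
```

```text
0.1303 False t25.27 z0.1150 [-0.1 -1.8  1.4] [0.   0.09 0.01]
0.1291 False t25.56 z0.1137 [ 0.8  1.  -1.3] [ 0.39 -0.04 -0.01]
0.1279 False t25.84 z0.1126 [1.1 5.7 0.3] [ 0.58 -0.06  0.03]
0.1267 False t26.12 z0.1117 [-0.6  5.7  3.7] [0.56 0.14 0.02]
0.1255 False t26.41 z0.1108 [-1.3  6.2  6. ] [0.43 0.21 0.02]
```

```bash
python3 - <<'E'
from h import *
b=np.array([.6232,.1707]); z=.1255
p,q=tcp_for([*b,z],YAW,.057); arm.movel(p,q,feed=.02); st()
while z>.113:
    z-=.001
    p,q=tcp_for([*b,z],YAW,.057)
    hit=arm.movel(p,q,feed=.03,force_limit=9); arm.pause(.03); s=arm.state()
    f=s['force']; print('%.4f'%z,b,hit,'t%.2f'%s['clock'],'z%.4f'%s['ee_pos'][2],f.round(1),s['ft_torque'].round(2))
    if hit or f[2]>10 : break
    if np.hypot(f[0],f[1])>7: break
    b+=np.clip(.00012*f[:2],-.0006,.0006)*(np.abs(f[:2])>2)
snap('push',{'scene':(215,120,415,270,4)})
E
```

```text
t26.66 [0.6307 0.0965 0.1106] F [-0.7   0.09  5.73] M [-0.43 -0.01  0.07] g0.360
0.1245 [0.6232 0.1707] False t26.94 z0.1101 [-1.3 -0.1  9. ] [-0.6   0.25  0.13]
0.1235 [0.6232 0.1707] False t27.23 z0.1096 [-3.6 -0.2 14.4] [-0.56  0.64  0.11]
```

View pics/scene_push.png

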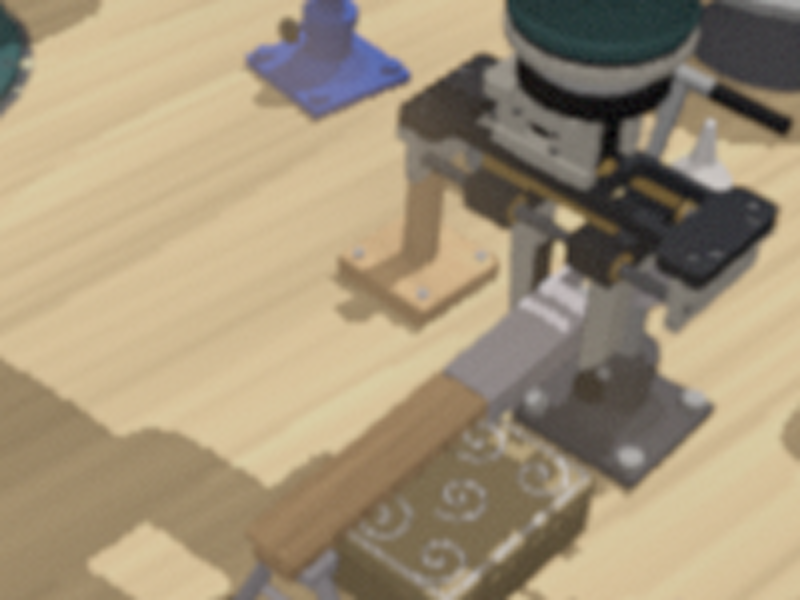

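Fz is up to 14 N, about 20 N of push, close to the limit. Before pushing harder I'll relax, let go and look at how far down the coupler is.

```bash
python3 - <<'E'
from h import *
b=np.array([.6232,.1707])
p,q=tcp_for([*b,.1255],YAW,.057); arm.movel(p,q,feed=.03); s=st()
arm.grip(.75); st()
M=restM(YAW,.057)
p2=p+M@np.array([0,0,.075]); arm.movel(p2,feed=.25)
p3=p2+np.array([-.13,-.13,.09]); arm.movel(p3,feed=.3)
arm.grip(0,20)
snap('rel',{'scene':(215,120,415,270,4),'top':(190,140,350,260,5)}); st()
E
```

```text
t27.52 [0.6303 0.0964 0.1098] F [-0.81 -3.12 -2.56] M [-0.88  0.06 -0.08] g0.365
t28.29 [0.6305 0.0969 0.1103] F [-0.57 -0.02  0.93] M [-0.07  0.08 -0.01] g0.751
t30.83 [ 0.5009 -0.0375  0.2751] F [-0.11 -0.27  0.33] M [-0.11  0.04 -0.02] g0.005
```

View pics/scene_rel.png

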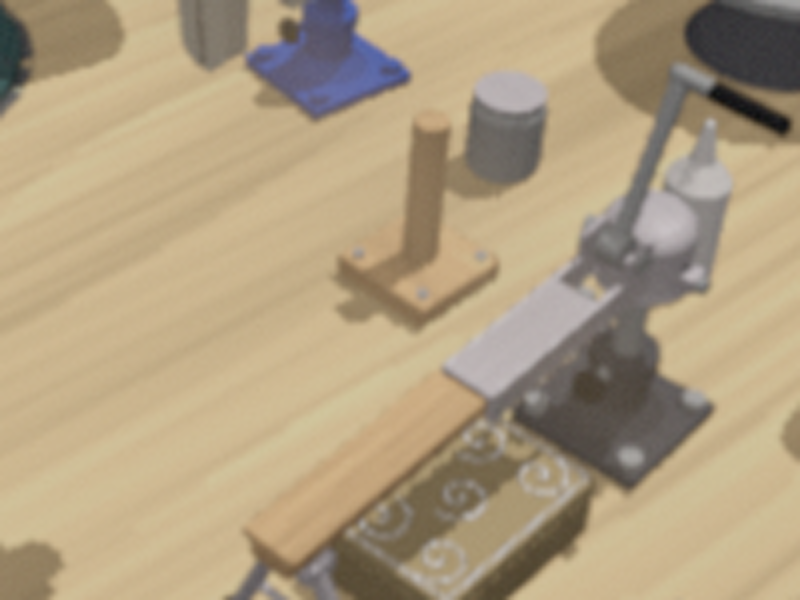

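View pics/top_rel.png

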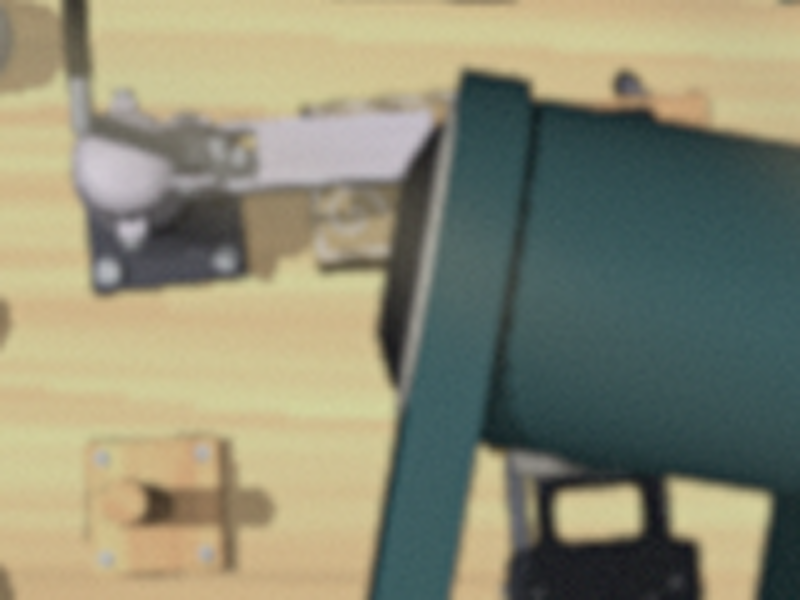

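```bash
python3 - <<'E'
from h import *
out=[]
def ov(path,o,yaw,pitch,box,s):
    x0,y0,x1,y1=box
    im=cv2.resize(cv2.imread(path)[y0:y1,x0:x1],None,fx=s,fy=s,interpolation=cv2.INTER_CUBIC)
    M=restM(yaw,pitch); t=np.linspace(0,2*np.pi,60)
    c=lambda P:((proj('scene',np.array(o)+(M@np.array(P,float).T).T)+.5-[x0,y0])*s-.5).round().astype(int)
    cv2.polylines(im,[c([[.066,-.017,.019],[.156,-.017,.019],[.156,.017,.019],[.066,.017,.019]])],True,(0,0,255),1)
    cv2.polylines(im,[c(np.array([.0305*np.cos(t),.0305*np.sin(t),0*t-.012]).T)],True,(0,255,255),1)
    for y in(-.05,.05): cv2.circle(im,tuple(c([[.28,y,-.098]])[0]),6,(0,255,0),1)
    cv2.circle(im,tuple(c([[0,0,.034]])[0]),3,(255,0,0),1)
    cv2.circle(im,tuple(c([[.032,0,.027]])[0]),3,(255,0,255),1)
    return im
a=ov('pics/scene_n_full.png',[.4535,.1768,.105],YAW,0,(215,120,415,270),4)
cv2.imwrite('pics/ov_n.png',a)
for z in(.121,.127): cv2.imwrite(f'pics/ov_{int(z*1000)}.png',ov('pics/scene_rel_full.png',[.6228,.1705,z],YAW,(z-.105)/.28,(255,120,415,290) if 0 else (265,130,415,280),4))
x=cv2.imread('pics/ov_121.png');y=cv2.imread('pics/ov_127.png')
cv2.imwrite('pics/ovc.png',np.hstack([x,y])[:, :][0:600][:, :])
E
python3 -c "
import cv2,numpy as np
x=cv2.imread('pics/ov_121.png')[:, 120:520];y=cv2.imread('pics/ov_127.png')[:,120:520];cv2.imwrite('pics/ovc.png',np.hstack([x,y]))"
```

```text
(no output)
```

View pics/ovc.png

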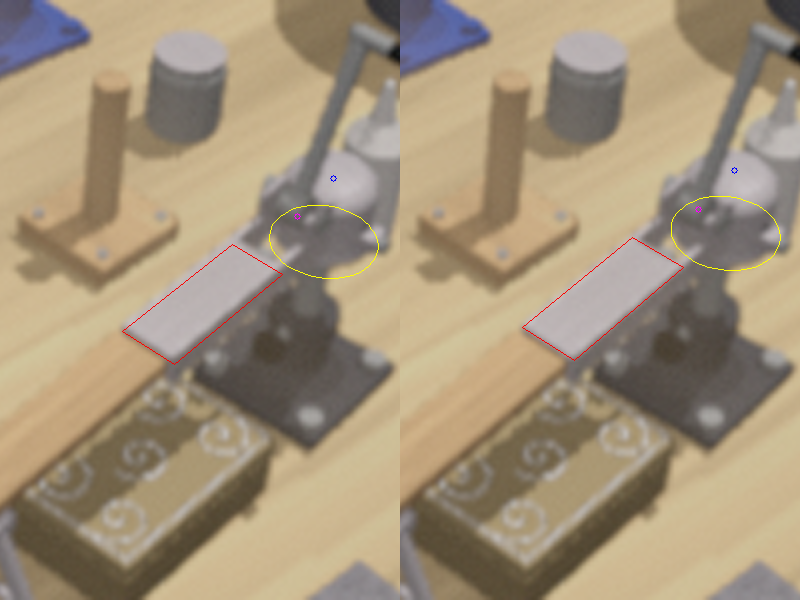

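View pics/ov_n.png

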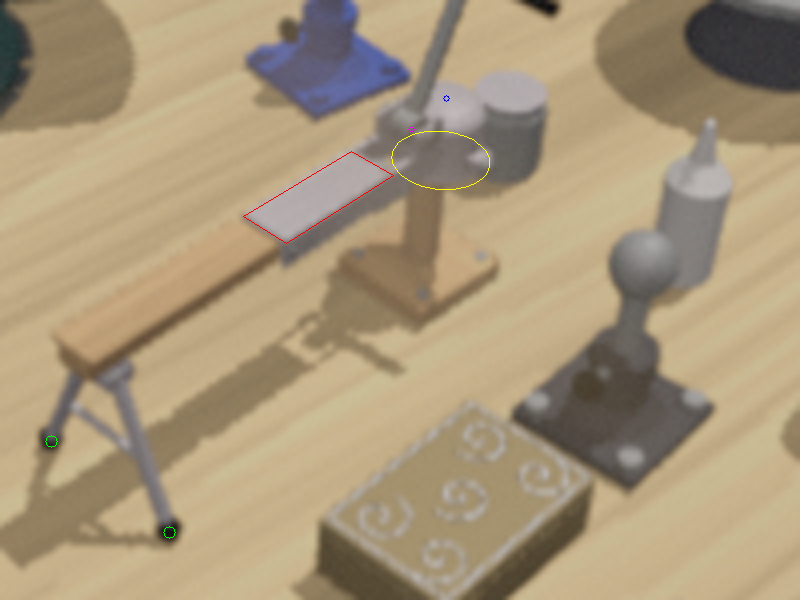

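The overlay fits at origin z of about 0.127, and the panel is untouched. That puts the coupler about 5 mm short of home. I'll push down on top of the neck with closed fingers, in small steps.

```bash
python3 - <<'E'
from h import *
o=np.array([.6228,.1705,.127]); pit=.07; M=restM(YAW,pit); q=ori_neck(M)
p=o+M@np.array([.076,0,.019])
arm.movel(p+[0,0,.09],q,feed=.3)
arm.movel(p+[0,0,.006],feed=.2)
hit=arm.movel(p-[0,0,.006],feed=.02,force_limit=3); s=st(); print(hit)
pz=s['ee_pos'].copy(); 
z=pz[2]
for i in range(24):
    z-=.0007
    arm.movel([p[0],p[1],z],q,feed=.03); s=arm.state(); f=s['force']
    print('cmd%.4f z%.4f t%.2f'%(z,s['ee_pos'][2],s['clock']),f.round(1))
    if f[2]>17: break
E
```

```text
t32.62 [0.6303 0.0937 0.1388] F [-0.35  0.5   0.17] M [-0.13  0.04  0.  ] g0.004
True
cmd0.1381 z0.1380 t32.88 [-0.4 -0.9  0. ]
cmd0.1374 z0.1376 t33.12 [0.5 0.6 1.2]
cmd0.1367 z0.1371 t33.38 [-0.2  1.5  4.9]
cmd0.1360 z0.1366 t33.62 [-1.4  2.6  5.6]
cmd0.1353 z0.1360 t33.88 [-2.8  2.9  7.9]
cmd0.1346 z0.1353 t34.12 [-1.1  3.3  5.4]
cmd0.1339 z0.1347 t34.38 [-0.2  2.8  8.2]
cmd0.1332 z0.1347 t34.62 [-3.   2.1 12.5]
cmd0.1325 z0.1346 t34.88 [-5.5  2.1 17.6]
```

The force climbed from 8 to 17.6 N with no further travel: a hard stop at a neck top of 0.1346, which matches home with the ball at about 0.120. I'll back off and check by camera.

```bash
python3 - <<'E'
from h import *
s=arm.state(); p=s['ee_pos']
arm.movel(p+[0,0,.10],feed=.3)
M=restM(YAW,.055); o=np.array([.6228,.1705,.120]); q=ori_grip(M)
arm.grip(.4)
g=grip_pt(o,M,2.1); print(g,arm.ik(g+[0,0,.05],q))
arm.move_ptp(g+[0,0,.06],q)
st(); snap('home',{'scene':(265,90,415,240,4)})
im=cv2.imread('pics/scene_home.png'); 
c=lambda P:((proj('scene',o+(M@np.array(P,float).T).T)+.5-[265,90])*4-.5).round().astype(int)
t=np.linspace(0,2*np.pi,60)
cv2.polylines(im,[c([[.066,-.017,.019],[.156,-.017,.019],[.156,.017,.019],[.066,.017,.019]])],True,(0,0,255),1)
cv2.polylines(im,[c(np.array([.0305*np.cos(t),.0305*np.sin(t),0*t-.012]).T)],True,(0,255,255),1)
th=2.1
for y in(.019,.065): cv2.circle(im,tuple(c([[.032+.1*np.cos(th),y,.027+.1*np.sin(th)]])[0]),4,(0,255,0),1)
cv2.imwrite('pics/home_ov.png',im)
E
```

```text
[0.6634 0.1868 0.2342] [ 0.2374  0.1378  1.3128 -0.      1.691  -1.4311]
t37.42 [0.6633 0.1866 0.294 ] F [-0.29  0.28  0.08] M [ 0.07 -0.01  0.01] g0.400
```

View pics/home_ov.png

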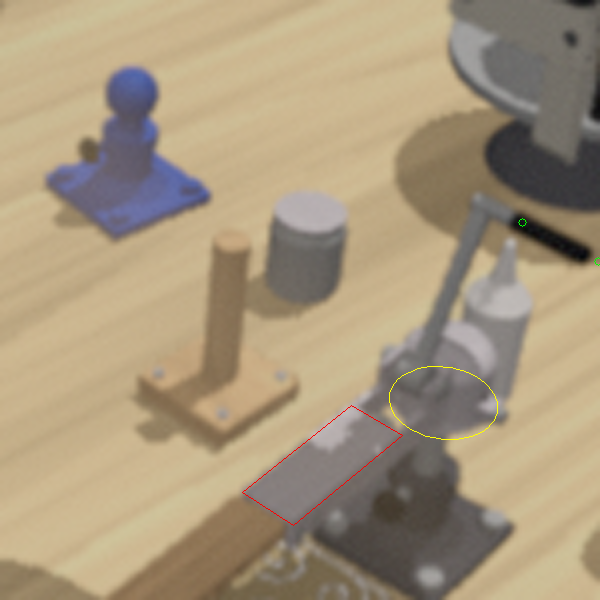

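The model overlay at home height matches the neck and coupler edges. The actual grip (crop (550,240)) lies within 2 mm of the prediction. I'll bring the handle over with the fingers as a loose fork so the coupler takes no side load, then press it down with closed fingertips.

```bash
python3 - <<'E'
from h import *
M=restM(YAW,.055); o=np.array([.622,.1705,.120])
g=lambda th:grip_pt(o,M,th)
arm.movel(g(2.1)+[0,0,.02],feed=.2)
hit=arm.movel(g(2.1)-[0,0,.016],feed=.12,force_limit=5); print(hit); st()
arm.grip(.22,5); st()
for th in np.linspace(2.0,.45,7):
    hit=arm.movel(g(th)-[0,0,.014],feed=.14,force_limit=9); s=arm.state(); print('%.2f'%th,hit,'t%.2f'%s['clock'],s['force'].round(1),s['ee_pos'])
    if hit: break
snap('arc',{'scene':(265,90,415,240,4)})
E
```

```text
False
t38.27 [0.6627 0.1868 0.2187] F [ 0.89 -0.2   1.29] M [ 0.03 -0.   -0.02] g0.399
t38.79 [0.6627 0.1867 0.2184] F [0.79 0.57 0.22] M [-0.11 -0.1   0.02] g0.219
2.00 False t39.04 [-0.3  0.3  0.3] [0.6637 0.1772 0.225 ]
1.74 False t39.38 [0.6 0.4 1. ] [0.666  0.1524 0.2307]
1.48 False t39.71 [ 0.4  0.3 -0.4] [0.6684 0.1271 0.23  ]
1.22 False t40.04 [0.3 0.9 0.1] [0.6708 0.1025 0.223 ]
0.97 False t40.38 [-0.3  0.2  0.2] [0.6729 0.0803 0.2099]
0.71 False t40.71 [-0.1  0.2 -0.5] [0.6745 0.0617 0.1909]
0.45 False t41.04 [ 1.   0.4 -0.6] [0.6758 0.0493 0.1691]
```

View pics/scene_arc.png

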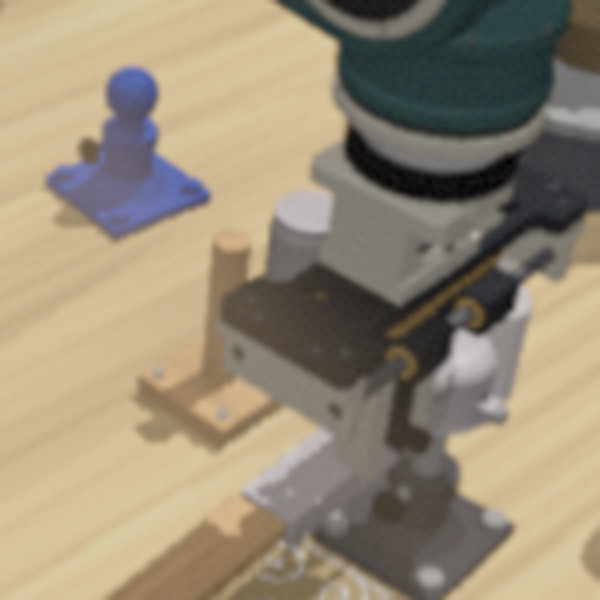

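The handle followed the fork down; it's no longer visible above the gripper. I'll retract, close the fingers and press from above.

```bash
python3 - <<'E'
from h import *
M=restM(YAW,.055); o=np.array([.622,.1705,.120])
g=lambda th:grip_pt(o,M,th)
arm.movel(g(.45)+[0,0,.05],feed=.3)
arm.grip(0,20)
snap('dn',{'scene':(265,90,415,240,4)})
p=g(.25); arm.movel([p[0],p[1],g(.45)[2]+.03],feed=.25)
zf=g(0)[2]+.006; print('expected final tip z',zf)
hit=arm.movel([p[0],p[1],zf-.006],feed=.05,force_limit=10); s=st(); print(hit)
E
```

```text
expected final tip z 0.1457028324898422
t42.98 [0.677  0.0422 0.1907] F [ 0.68 -3.84  1.03] M [-0.75 -0.12  0.03] g0.003
True
```

View pics/scene_dn.png

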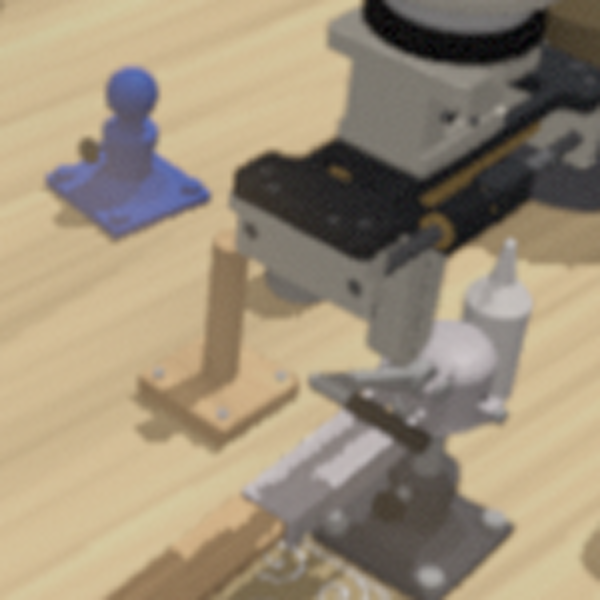

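Contact with the grip bar at handle angle of about 0.46 rad (bar at crop (390,420)). I'll press down slowly.

```bash
python3 - <<'E'
from h import *
M=restM(YAW,.055); o=np.array([.622,.1705,.120])
g=lambda th:grip_pt(o,M,th)
s=arm.state(); z=s['ee_pos'][2]
for th in (.38,.28,.18,.1,.05,.02,0,-.02,-.04,-.06):
    p=g(th)+[0,0,.006]
    hit=arm.movel(p,feed=.04,force_limit=14); s=arm.state(); print('%.2f'%th,hit,'t%.2f'%s['clock'],s['force'].round(1),s['ee_pos'],'cmdz%.4f'%p[2])
    if s['force'][2]>11: break
arm.pause(.2); st()
E
```

```text
0.38 True t43.18 [ 2.2 -7.   3.3] [0.6777 0.0421 0.1887] cmdz0.1831
0.28 True t43.44 [ 1.3 -4.2  1.7] [0.6782 0.0407 0.1847] cmdz0.1735
0.18 False t44.13 [-0.1 -0.1  0.2] [0.6767 0.0428 0.1636] cmdz0.1637
0.10 False t44.48 [0.2 0.2 0.1] [0.6767 0.0419 0.1553] cmdz0.1557
0.05 False t44.76 [ 0.4 -0.5  0.9] [0.6767 0.0418 0.1503] cmdz0.1507
0.02 False t45.01 [0.6 0.5 0.3] [0.6767 0.0419 0.1475] cmdz0.1477
0.00 False t45.26 [-0.8 -0.  -0.4] [0.6768 0.042  0.1457] cmdz0.1457
-0.02 False t45.51 [-0.   0.2  9.5] [0.6774 0.0421 0.145 ] cmdz0.1437
-0.04 False t45.76 [ 0.9 -0.  17.5] [0.678  0.0423 0.1445] cmdz0.1417
t45.96 [0.678  0.0423 0.1445] F [ 0.78  0.77 17.72] M [ 0.05 -0.09 -0.01] g-0.000
```

```bash
python3 - <<'E'
from h import *
s=arm.state(); arm.movel(s['ee_pos']+[0,0,.10],feed=.3)
arm.movel(s['ee_pos']+[-.15,-.12,.15],feed=.35)
snap('lk',{'scene':(265,90,415,240,4),'top':(190,140,350,260,5)});st()
M=restM(YAW,.055); o=np.array([.622,.1705,.120])
im=cv2.imread('pics/scene_lk.png')
c=lambda P:((proj('scene',o+(M@np.array(P,float).T).T)+.5-[265,90])*4-.5).round().astype(int)
for th in (0,.1): 
  a,b=c([[.032+.1*np.cos(th),y,.027+.1*np.sin(th)] for y in(.019,.065)]); cv2.line(im,tuple(a),tuple(b),(0,255,0) if th==0 else (0,0,255),1)
cv2.imwrite('pics/lk_ov.png',im)
E
```

```text
t47.27 [ 0.5284 -0.0771  0.293 ] F [-0.1  -0.54 -0.23] M [0.07 0.04 0.04] g0.003
```

View pics/lk_ov.png

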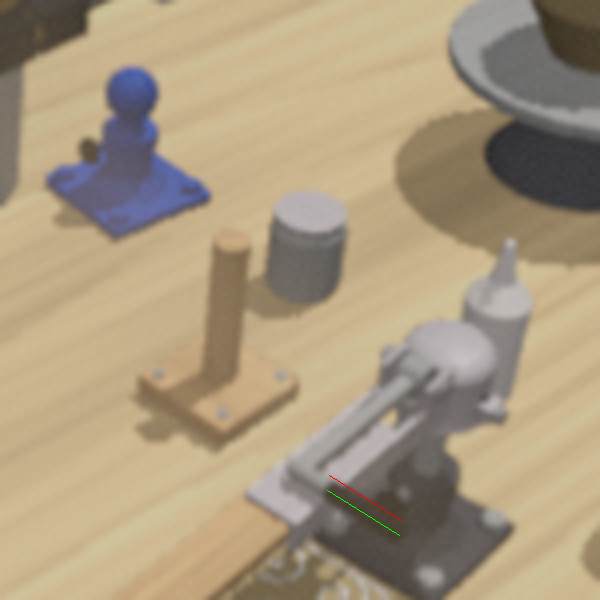

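View pics/top_lk.png

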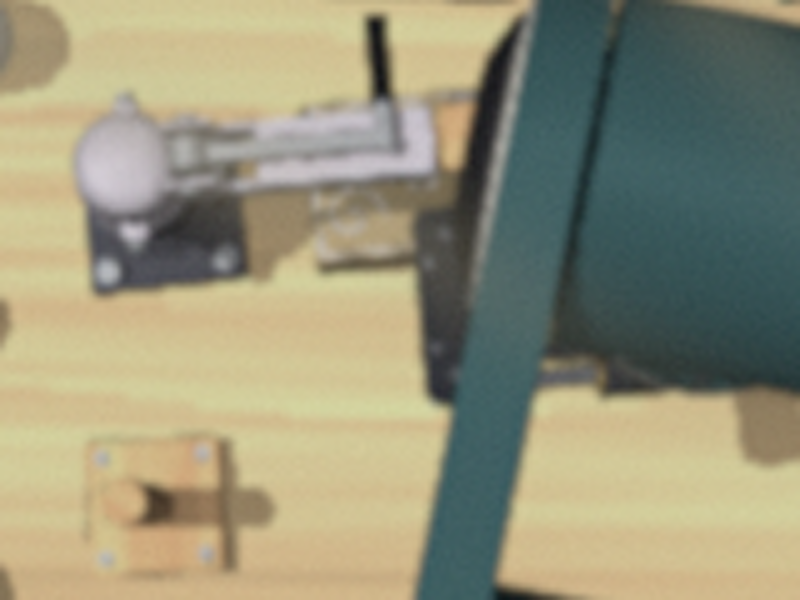

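```bash
python3 - <<'E'
import cv2,numpy as np
from h import *
a=cv2.imread('pics/scene_lk_full.png')
x=cv2.resize(a[170:250,325:405],(560,560),interpolation=cv2.INTER_CUBIC); x=np.clip(x.astype(float)*1.5,0,255).astype(np.uint8)
M=restM(YAW,.055); o=np.array([.622,.1705,.120])
im=a.copy()
for y in(-.05,.05):
    u=proj('scene',o+M@np.array([.28,y,-.098]))[0]; print(u)
y=cv2.resize(a[210:310,225:345],(600//1,500),interpolation=cv2.INTER_CUBIC)
cv2.imwrite('pics/lkz.png',x); cv2.imwrite('pics/lkf.png',y)
E
```

```text
[272.5283 273.5421]
[307.2015 300.7226]
```

View pics/lkz.png

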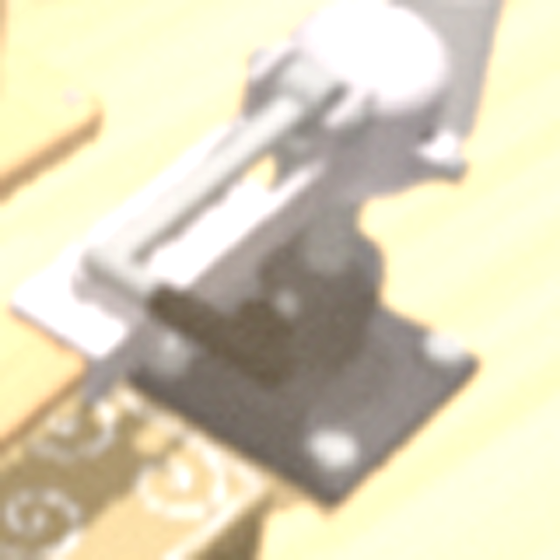

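View pics/lkf.png

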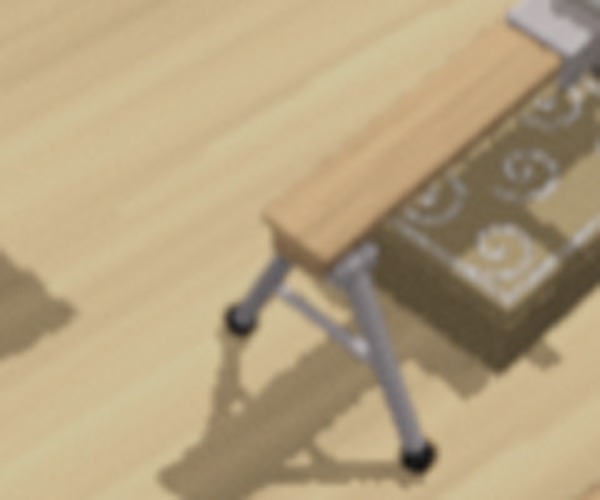

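The grip bar starts at full-picture (347,212), where angle 0 predicts (347,212.5). Both feet, at (273,274) and (309,301), stand on the bench beyond the panel and match the home-pose prediction. The gripper is clear, so I'm handing in.

```bash
python3 - <<'E'
from h import *
st(); arm.job_done()
E
```

```text
t47.27 [ 0.5284 -0.0771  0.293 ] F [-0.1  -0.54 -0.23] M [0.07 0.04 0.04] g0.003
the job is handed in; nothing more can be done
```

The hand rest is hitched on the dark ball post and locked, and the job was handed in at 47 s; no verdict is reported.

**What I did:**
- I raised the handle fully. This slid the rest about 7 mm on its peg, so I measured its position again.
- I grasped the neck and lowered the coupler onto the ball slowly, correcting for side forces. The first push, holding the neck, ended about 5 mm short of home.
- I let go and pushed on top of the neck with closed fingers until it hit a hard stop. There the force rose from 8 to 17.6 N with no further movement.
- I swung the handle over with loosely open fingers and pressed it down until it stopped.

**Last checks:**
- **Handle:** the last press stopped within about 1 mm of the height expected for fully down. In the picture the grip is within about half a pixel of that position.
- **Feet:** both stand on the bench beyond the panel, within about 1.5 pixels of where the home pose puts them. The bar runs along the panel's centreline.
- **Surroundings:** the panel and the nearby objects in view looked undisturbed. I did not look at the mug, tape or spatula again. The gripper is clear of everything.

**Not measured directly:**
- I could not read the contact force on the ball; I estimate it peaked at about 46 N against the 50 N limit.
- While pressing the handle, the fingertips caught twice on the bar, giving side forces of up to 7 N when read, before it went down.
- The camera put the ball at 121 mm high and the hard stop implied about 120 mm, which agrees within the errors.

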